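Seat the shredder's top roller and hold the cover ready for its screws

TASK

The shredder's feed unit is open: lay the thick loose roller gently into the gap between the unit's two thin rollers, so that it rests on both, parallel to them and between the cheeks, and let go of it. Then pick up the cover plate by its rib and hold it level and still about 20 mm above the tops of the unit's cheeks, its three holes centred over the three threaded holes, so that the screws can be put in. Finish while still holding it hovering there; do not let the cover knock against the unit or the rollers, and leave the other things on the table where they are.

Things in the scene. Friction and masses are not known exactly. Their poses are not given: they have to be found in the camera images.
- unit: Opened feed unit of a document shredder, fixed to the table: grey base 120 x 150 x 8 mm, two upright white cheeks 100 (x) x 18 (y) mm at y = +-57 mm, tops 90 mm above the table, 96 mm clear between them, open towards its own +-x. Origin: centre of its underside, z up. Two thin rollers run along its y between the cheeks. The top of the +y cheek has two threaded holes, that of the -y cheek one.
- feed_near: Thin steel roller in the unit, 24 mm diameter, 94 mm long, turns freely on its axis; origin at its centre, axis along the unit's y, at unit x = -16 mm, 24 mm above the table.
- feed_far: The other thin steel roller in the unit, the same, at unit x = +16 mm (8 mm gap between the two).
- roller: Thick loose roller, black rubber with steel discs on its ends, 48 mm diameter, 78 mm long, about 0.3 kg; origin at its centre, its axis is its own y (level). It starts lying in the wooden rest, centre 30 mm above the table. Lying in the gap on both thin rollers its centre is at unit x = 0, y = 0 (9 mm of room to each cheek), 56 mm above the table.
- rest: Wooden roller rest fixed to the table, 36 (x) x 66 (y) x 9 mm, with a shallow groove along its y; origin: centre of the underside.
- cover: White cover plate, 104 (x) x 146 (y) x 5 mm, about 0.25 kg, lying flat on the table with its grip rib up. The rib stands in the plate's middle: 18 mm thick (x), 60 mm long (y), its top 47 mm above the underside. Three round holes of 16 mm: two near the +y end and one in the middle of the -y end. Origin: centre of the underside, z up. The cover fits when its axes are parallel to the unit's, same way round.
- hole_a (a point): Centre of a cover hole, at the underside; cover frame (35, 57, 0) mm.
- hole_b (a point): Centre of a cover hole, at the underside; cover frame (-35, 57, 0) mm.
- hole_c (a point): Centre of a cover hole, at the underside; cover frame (0, -57, 0) mm.
- thread_a (a point): Mouth of the brass threaded hole (bore 5 mm) that belongs under hole_a; unit frame (35, 57, 90) mm.
- thread_b (a point): Mouth of the threaded hole under hole_b; unit frame (-35, 57, 90) mm.
- thread_c (a point): Mouth of the threaded hole under hole_c; unit frame (0, -57, 90) mm.
- cutter: Bystander: yellow cutter knife lying flat in front of the unit, 150 mm long (y), 22 mm wide, 14 mm high; origin under its middle.
- tape: Bystander: roll of tape, 54 mm diameter, 20 mm high, behind the unit; origin: centre of the underside.
- screw_tin: Bystander: round tin, 44 mm diameter, 26 mm high, beyond the roller rest; origin: centre of the underside.
- slim_roller: Bystander: slim black roller standing on end, 30 mm diameter, 100 mm high; origin: centre of the underside. Not the one to fit.
- blank_plate: Bystander: white plate without holes or rib, 80 x 150 x 5 mm; origin: centre of the underside. Not the cover.
- glue_jar: Bystander: jar, 56 mm diameter, 75 mm high; origin: centre of the underside.
- driver: Bystander: screwdriver lying at the far side of the table along its own x.
Not all that is in view belongs to the job. What is shaped like the cover but yellow is not meant. Leave any purple look-alike of the roller alone.

How it is judged:
On the way:
1. the thick roller lies at rest in the gap on both thin rollers, let go (x of roller in the frame of unit between -0.004 and 0.004 m and y of roller in the frame of unit between -0.0095 and 0.0095 m and z of roller in the frame of unit between 0.052 and 0.06 m and angle between the y axis of roller and the y axis of unit, either way round below 0.08 rad and contact force between roller and feed_near above 0.2 N and contact force between roller and feed_far above 0.2 N and contact force between each of the arm, the fingers and roller below 0.1 N and linear speed of roller below 0.02 m/s), for 0.3 s.
At the end, for the whole second after the job is handed in: Roller let go, at rest on both thin rollers: within 4 mm across and 9.5 mm along the gap, 0.08 rad of parallel. Cover held still by the gripper alone, level within 0.09 rad, each hole within 6 mm (seen from above) of its threaded hole and 8 to 35 mm above the cheek tops (all of step 1 and horizontal distance between hole_a and thread_a below 0.006 m and horizontal distance between hole_b and thread_b below 0.006 m and horizontal distance between hole_c and thread_c below 0.006 m and z of hole_a in the frame of unit between 0.098 and 0.125 m and z of hole_b in the frame of unit between 0.098 and 0.125 m and z of hole_c in the frame of unit between 0.098 and 0.125 m and angle between cover's own z axis and vertical below 0.09 rad and linear speed of cover below 0.015 m/s and contact force between the fingers and cover above 0.5 N and contact force between cover and unit below 0.1 N and contact force between cover and roller below 0.1 N and contact force between cover and rest below 0.1 N and contact force between cover and cutter below 0.1 N and contact force between cover and tape below 0.1 N and contact force between cover and screw_tin below 0.1 N and contact force between cover and slim_roller below 0.1 N and contact force between cover and blank_plate below 0.1 N and contact force between cover and glue_jar below 0.1 N and contact force between cover and driver below 0.1 N); the arm keeps its last pose, push and grip.
It fails at once if another thing on the table is shifted by more than 20 mm (distance of any of cutter, tape, screw_tin, slim_roller, blank_plate, glue_jar, driver from where it was at the start of the episode above 0.02 m).
It fails at once if the cover knocks against the unit or a roller (more than 2 N) (contact force between cover and unit above 2 N or contact force between cover and feed_near above 2 N or contact force between cover and feed_far above 2 N or contact force between cover and roller above 2 N).
It fails at once if the roller is dropped (out of the fingers and faster than 0.5 m/s) (contact force between the fingers and roller below 0.05 N and linear speed of roller above 0.5 m/s).
It also fails if it takes over 58 s, if anything falls off the work surface, if the arm or the gripper's body presses on something with over 40 N, if the wrist force passes 120 N, or if a joint passes its speed limit or range.

ROBOT

A 7-joint arm with a two-finger parallel gripper is mounted at the origin on the work surface. World frame = base frame: x ahead of the robot, y to its left, z up, the work surface at z = 0. Lengths are in m, angles in rad, forces in N, time in s.
With the tool pointing down it reaches from about 0.4 to 0.9 m from the base axis. Payload 5.5 kg.
Tool frame: the origin (TCP) lies at the very end of the fingers, on their centre line; the grasp point (between the pads) lies 19 mm behind it; z points along the fingers, x is the direction in which the jaws open and shut, and the axes are right-handed (so a half turn about z gives the same grasp; the last joint's range is limited). The gripper opens to 85 mm and grips with 20 to 120 N. Pads are 22 mm wide; open, the fingers measure 114 mm over their backs; the gripper's body (76 mm by 85 mm) begins 54 mm behind the grasp point. The pads swing forward as they close: fully open they stand 13 mm farther back than shut.
Start: joints at [1.529, 0.501, -0.427, 1.55, 0.221, 1.138, -0.21], TCP at [0.195, -0.62, 0.231] pointing down, gripper open.
Joint ranges: [-2.88, 2.88], [-0.31, 2.03], [-1.54, 1.56], [0.2, 2.42], [-1.41, 4.55], [0.19, 2.02], [-2.57, 2.57]. Speed limits (rad/s): [2.57, 2.57, 3.14, 3.14, 3.14, 3.14, 3.14].

INTERFACE

Orientations are given as a rotation vector (axis times angle).
In Python, from plant import * gives the robot as it stands.
- The arm moves only by the shell command python3 -m crank 'ROWS'. ROWS is JSON, one flat list of numbers, 7 for each row, row after row: the closure in counts, from 0 (fully open) to 255 (shut), then the shift along the tool's x, y, z in cm, then the turn, a rotation vector about the tool's x, y, z in rad. A call has 1 to 20 rows; each row is the pose to reach, as a shift and turn from the pose measured when the call began, along the tool's axes at that moment; what a row does not reach only later rows make up. A row lasts 1/10 s, in which the tool goes at most 50 mm and 8.59 degrees, less where a joint would pass 70% of its speed; a pose out of reach is approached as far as the arm can. A call with a gripper value outside its range is refused whole. The fingers move at their own pace and stop on an object; the grip force is fixed at half the most. Time passes only in rows, so rows that repeat a pose let the fingers close. It gives the time, the measured TCP pose, the force and the opening at its end, in the units of the state.
- observe(): the state, without advancing time (a new reading comes with each control period).
- get_image(name): name is "side" or "top" or "wrist"; returns (picture, depth): 420x560x3 uint8, red, green, blue; 420x560 float32, m along the optical axis (not along the pixel's ray), 0 where there is no reading.
- camera_params(name): a dict with "vertical_fov" (degrees; the focal length in pixels is half the picture's height over the tangent of half this angle, whatever the lens; pixels are square), "cx", "cy" (the principal point, pixels), "R" (3x3) and "t" (3): a world point X has camera coordinates R X + t; the wrist camera has in their place "T_tool_cam" (4x4, takes a point from camera to tool coordinates, whose origin is the TCP and whose axes are the tool frame's). Camera axes: x right, y down, z forward; pixel columns grow to the right and rows downward; lengths in m; the calibration is good to about 2 mm. A picture is of the moment at which its call begins: read the wrist's pose just before it. camera_params takes no time and is no camera call.
- close_job(): hands the job in, once; it reports no verdict.
The state is a dict: "t": time; "q": joint angles; "joint_vel": joint speeds; "effort": joint torques, N m; "tool_pos": TCP position; "tool_rot": TCP orientation; "ft_force": force on the tool from outside, world axes, zero at the start; "ft_torque": the same for the moment, N m; "finger_gap": finger opening in m.
Only numpy, scipy, OpenCV 4.12 (cv2) and the standard library are available. Lean on these libraries where they do the work, as an engineer would, in place of code of your own. Each camera call takes 0.05 s, during which the arm holds its last target.

## Working session

There is one attempt and no reset: what is moved stays moved. The work goes in short steps, Python scripts to look and compute and a shell command to move; the robot and the scene stay as the last step left them, time stands still between calls to the robot, and variables do not carry over. Pictures are saved under pics/ and viewed, and the job is handed in when it is done.

```bash
ls; mkdir -p pics; python3 - <<'E'
from plant import *
import cv2, numpy as np
s=observe()
print({k:np.round(v,4) for k,v in s.items()})
for n in ("side","top","wrist"):
    p=camera_params(n); print(n,p)
    im,d=get_image(n)
    cv2.imwrite(f"pics/{n}0.png",im[:,:,::-1]); np.save(f"pics/{n}0.npy",d)
E
```

```text
pics
{'t': np.float64(0.0), 'q': array([ 1.5292,  0.5018, -0.4268,  1.5514,  0.2208,  1.1383, -0.2103]), 'joint_vel': array([ 0.0017, -0.0002,  0.0006, -0.0007, -0.0015, -0.0003, -0.0006]), 'effort': array([ 4.00000e-04, -5.69531e+01, -5.81610e+00, -2.80946e+01,
        1.06000e-02,  1.22000e-02,  0.00000e+00]), 'tool_pos': array([ 0.1948, -0.6194,  0.2303]), 'tool_rot': array([-2.5320e+00,  1.8577e+00,  2.4000e-03]), 'ft_force': array([1.5001, 1.1842, 0.0305]), 'ft_torque': array([0.0377, 0.0323, 0.0394]), 'finger_gap': np.float64(0.0854)}
side {'vertical_fov': 44.919397956285444, 'cx': 282.66583889481535, 'cy': 211.29622684668163, 'R': array([[-0.9162586 , -0.40042671,  0.01134162],
       [-0.31344083,  0.69901167, -0.64275776],
       [ 0.24944945, -0.59248725, -0.76598553]]), 't': array([0.51276068, 0.1737083 , 1.55617564])}
top {'vertical_fov': 42.48562431210063, 'cx': 271.7020246723477, 'cy': 208.35934307449742, 'R': array([[-0.02381269, -0.99971592,  0.00102004],
       [-0.98807838,  0.02338023, -0.15216596],
       [ 0.15209889, -0.00463136, -0.98835443]]), 't': array([0.05670257, 0.53088491, 1.4911071 ])}
wrist {'vertical_fov': 62.64671037279375, 'cx': 274.37641056020556, 'cy': 210.17245286786198, 'T_tool_cam': array([[ 9.99999648e-01, -8.12132367e-04, -2.09076362e-04,
         2.63401139e-04],
       [ 8.37407559e-04,  9.53667551e-01,  3.00861266e-01,
        -7.65522971e-02],
       [-4.49498303e-05, -3.00861336e-01,  9.53667895e-01,
        -1.43655670e-01],
       [ 0.00000000e+00,  0.00000000e+00,  0.00000000e+00,
         1.00000000e+00]])}
```

View pics/top0.png

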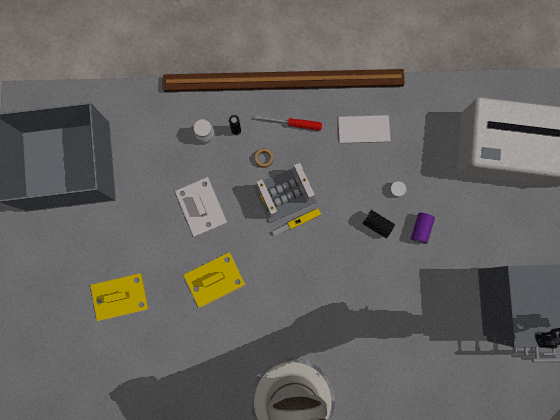

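View pics/side0.png

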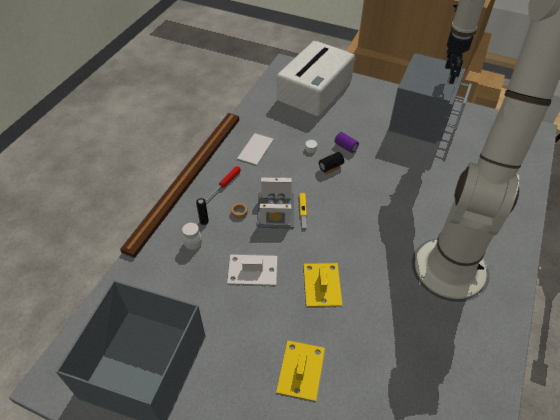

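View pics/wrist0.png

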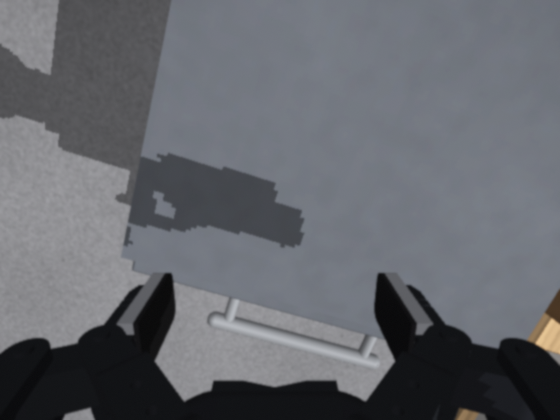

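The top view shows the unit at about (287,190), the black roller at (378,224), the white cover at (200,207), the yellow and purple look-alikes, and the cutter at (297,221). I'll enlarge these areas.

```bash
cat > h.py <<'E'
import numpy as np, cv2
from scipy.spatial.transform import Rotation as Ro
from plant import *
def foc(p): return 210/np.tan(np.radians(p['vertical_fov'])/2)
def T_of(s):
    T=np.eye(4); T[:3,:3]=Ro.from_rotvec(s['tool_rot']).as_matrix(); T[:3,3]=s['tool_pos']; return T
def campose(n,s=None):
    p=camera_params(n)
    if n=='wrist': return p,T_of(s)@p['T_tool_cam']
    T=np.eye(4); T[:3,:3]=p['R'].T; T[:3,3]=-p['R'].T@p['t']; return p,T
def cloud(n,d,s=None):
    p,T=campose(n,s); f=foc(p)
    v,u=np.mgrid[0:420,0:560]
    c=np.stack([(u-p['cx'])/f*d,(v-p['cy'])/f*d,d],-1)
    return c@T[:3,:3].T+T[:3,3]
def pix2z(n,uv,z,s=None):
    p,T=campose(n,s); f=foc(p); uv=np.atleast_2d(uv).astype(float)
    r=np.c_[(uv[:,0]-p['cx'])/f,(uv[:,1]-p['cy'])/f,np.ones(len(uv))]@T[:3,:3].T
    k=(z-T[2,3])/r[:,2]
    return T[:3,3]+r*k[:,None]
def proj(n,X,s=None):
    p,T=campose(n,s); f=foc(p); c=(np.atleast_2d(X)-T[:3,3])@T[:3,:3]
    return np.c_[c[:,0]/c[:,2]*f+p['cx'],c[:,1]/c[:,2]*f+p['cy']]
E
python3 - <<'E'
from h import *
im=cv2.imread('pics/top0.png'); d=np.load('pics/top0.npy')
def crop(u0,v0,w,h,k,name):
    c=cv2.resize(im[v0:v0+h,u0:u0+w],None,fx=k,fy=k,interpolation=cv2.INTER_CUBIC)
    for i in range(0,w,10): cv2.putText(c,str(u0+i),(i*k,8),0,.3,(0,255,0),1); c[::2,i*k]=c[::2,i*k]//2
    for i in range(0,h,10): cv2.putText(c,str(v0+i),(0,i*k+4),0,.3,(0,255,0),1); c[i*k,::2]=c[i*k,::2]//2
    cv2.imwrite(name,c)
crop(170,160,70,80,7,'pics/c_cover.png')
crop(250,155,80,80,7,'pics/c_unit.png')
crop(350,175,90,75,8,'pics/c_roller.png')
P=cloud('top',d)
for uv in [(180,300),(330,330),(350,200),(200,207),(195,207),(378,222),(400,188)]: print(uv,P[uv[1],uv[0]].round(4))
E
```

```text
(180, 300) [0.2815 0.3101 0.0009]
(330, 330) [ 0.1882 -0.1118  0.0007]
(350, 200) [ 0.5574 -0.185   0.0011]
(200, 207) [0.5396 0.2464 0.0478]
(195, 207) [0.5468 0.2664 0.0048]
(378, 222) [ 0.4842 -0.2522  0.0552]
(400, 188) [ 0.5845 -0.3263  0.028 ]
```

View pics/c_cover.png

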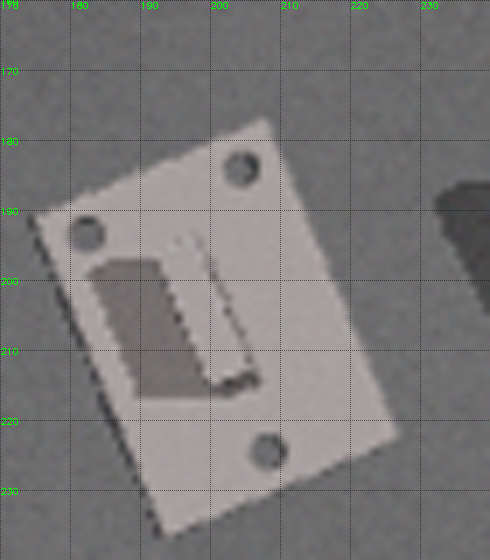

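View pics/c_unit.png

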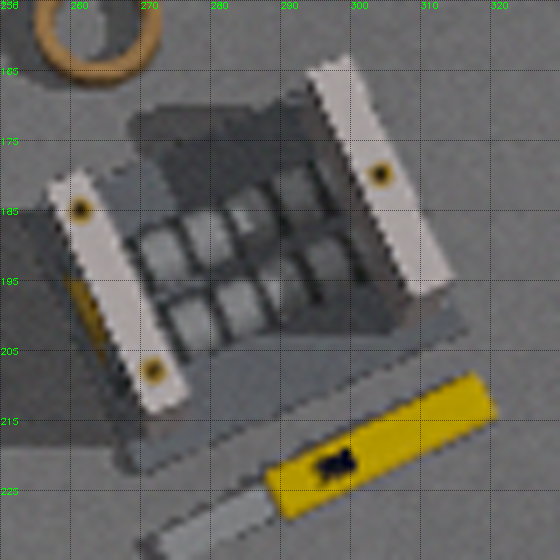

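View pics/c_roller.png

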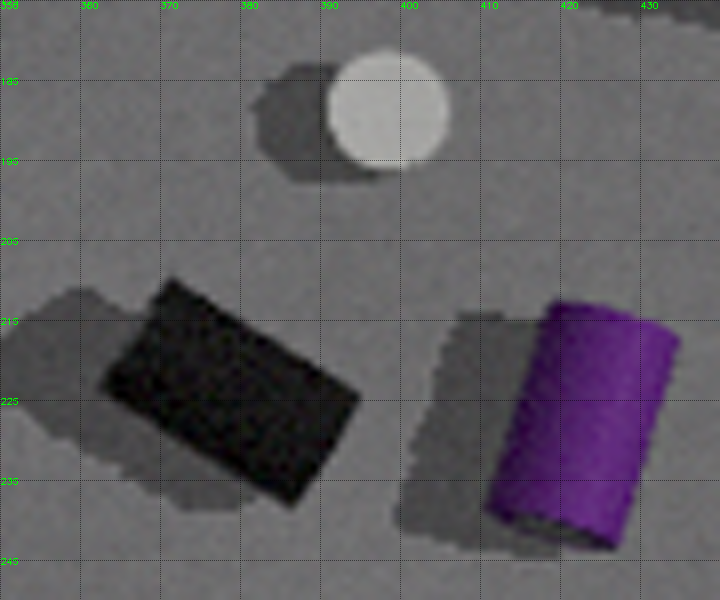

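```bash
python3 - <<'E'
from h import *
def fit(local,W):
    l=np.array(local)[:,:2];w=W[:,:2];lc=l.mean(0);wc=w.mean(0)
    H=(l-lc).T@(w-wc);a=np.arctan2(H[0,1]-H[1,0],H[0,0]+H[1,1])
    R=np.array([[np.cos(a),-np.sin(a)],[np.sin(a),np.cos(a)]])
    o=wc-R@lc; return o,a,(w-(l@R.T+o))*1e3
U=pix2z('top',[(261,184.5),(271.4,207.6),(303.9,179.4)],.09); print(U.round(4));print('unit',fit([(.035,.057),(-.035,.057),(0,-.057)],U))
C=pix2z('top',[(204,183.7),(182,192.8),(207.9,223.9)],.003); print(C.round(4));print('cover',fit([(.035,.057),(-.035,.057),(0,-.057)],C))
d=np.load('pics/top0.npy');im=cv2.imread('pics/top0.png');P=cloud('top',d)
print('table z',np.median(P[260:265,300:400,2]))
m=np.zeros((420,560),bool);m[205:245,358:398]=1
m&=(P[...,2]>.02)
q=P[m];print(len(q),q[:,2].max());
q=q[q[:,2]>.035]
r=cv2.minAreaRect((q[:,:2]*1000).astype(np.float32));print('roller rect',r)
t=q[q[:,2]>np.percentile(q[:,2],70)];
_,_,V=np.linalg.svd(t[:,:2]-t[:,:2].mean(0));print('ridge',t.mean(0),V[0],np.degrees(np.arctan2(V[0][1],V[0][0])))
# rib
m=np.zeros((420,560),bool);m[175:240,172:230]=1
q=P[m&(P[...,2]>.03)];print('rib',q.mean(0),len(q),cv2.minAreaRect((q[:,:2]*1000).astype(np.float32)))
t=P[m&(P[...,2]>.035)];
E
```

```text
[[ 0.5918  0.0723  0.09  ]
 [ 0.5266  0.0451  0.09  ]
 [ 0.6034 -0.0466  0.09  ]]
unit (array([0.58127964, 0.0060518 ]), np.float64(0.3966211630782235), array([[ 0.2810498 ,  0.12866038],
       [-0.37178427, -0.01046178],
       [ 0.09073446, -0.1181986 ]]))
[[0.6155 0.2402 0.003 ]
 [0.59   0.3045 0.003 ]
 [0.4968 0.2295 0.003 ]]
cover (array([0.54980485, 0.25097386]), np.float64(-1.1878367056224084), array([[-0.21903498,  0.40216704],
       [ 0.38971138, -0.22395414],
       [-0.17067641, -0.1782129 ]]))
table z 0.001443416476391457
496 1.554467078040478
roller rect ((383.7025451660156, -128.37811279296875), (84.67562866210938, 387.83746337890625), 37.541690826416016)
ridge [ 0.46936862 -0.23343776  0.16123468] [ 0.49442642 -0.86921949] -60.36806519202466
rib [0.51703081 0.22595614 0.22997041] 165 ((431.2976989746094, 165.89772033691406), (348.80328369140625, 29.507719039916992), 36.11725997924805)
```

```bash
python3 - <<'E'
from h import *
c=np.array([(170,278),(362,396),(292,508),(100,388)])/8+[350,175]-.44
W=pix2z('top',c,.03);print(W.round(4),W.mean(0))
for a,b in((0,1),(3,2),(0,3),(1,2)):
    e=W[b]-W[a];print(np.linalg.norm(e),np.degrees(np.arctan2(e[1],e[0])))
d=np.load('pics/top0.npy');P=cloud('top',d)
m=np.zeros((420,560),bool);m[205:245,358:398]=1
q=P[m&(P[...,2]>.045)&(P[...,2]<.06)];print(len(q),q.mean(0),q[:,2].max());
_,_,V=np.linalg.svd(q[:,:2]-q[:,:2].mean(0));print(np.degrees(np.arctan2(V[0][1],V[0][0])), cv2.minAreaRect((q[:,:2]*1000).astype(np.float32)))
m=np.zeros((420,560),bool);m[175:240,172:230]=1
q=P[m&(P[...,2]>.043)&(P[...,2]<.052)];print('rib',len(q),q.mean(0),cv2.minAreaRect((q[:,:2]*1000).astype(np.float32)))
s=observe();R=T_of(s)[:3,:3];print(R.round(3))
E
```

```text
[[ 0.5243 -0.2388  0.03  ]
 [ 0.4803 -0.3048  0.03  ]
 [ 0.441  -0.2777  0.03  ]
 [ 0.4853 -0.2118  0.03  ]] [ 0.48271926 -0.25827831  0.03      ]
0.07934827334137672 -123.6721119663107
0.07940335782474617 -123.9733288050548
0.04733168978589979 145.32668006559751
0.04774816146664186 145.40020518996215
363 [ 0.4806997  -0.25574086  0.0524888 ] 0.059630101063504304
-123.3961073906993 ((481.0556640625, -255.54556274414062), (77.52800750732422, 43.91839599609375), 56.10100173950195)
rib 120 [0.54801646 0.25058271 0.0480678 ] ((548.20166015625, 250.76051330566406), (59.649959564208984, 17.841350555419922), 23.119579315185547)
[[ 0.3   -0.954 -0.   ]
 [-0.954 -0.3    0.001]
 [-0.002 -0.    -1.   ]]
```

```bash
cat >> h.py <<'E'
def plan(pos,jawdeg,s=None):
    s=s or observe(); T=T_of(s); a=np.radians(jawdeg)
    x=np.array([np.cos(a),np.sin(a),0]);z=np.array([0,0,-1.]);y=np.cross(z,x)
    G=np.c_[x,y,z]
    sh=T[:3,:3].T@(np.array(pos)-T[:3,3])*100; w=Ro.from_matrix(T[:3,:3].T@G).as_rotvec()
    print('pos',s['tool_pos'].round(4),'jaw',np.degrees(np.arctan2(T[1,0],T[0,0])).round(2),'t',round(float(s['t']),2),'f',s['ft_force'].round(2),'gap',round(float(s['finger_gap']),4),'q7',s['q'][6].round(2))
    print('shift cm',sh.round(2),'turn',w.round(3))
E
python3 - <<'E'
from h import *
plan([.4815,-.257,.16],-33.7)
E
```

```text
pos [ 0.1949 -0.6195  0.2305] jaw -72.53 t 0.15 f [0.09 0.18 0.58] gap 0.0849 q7 -0.21
shift cm [-25.97 -38.22   7.09] turn [-0.001  0.001 -0.678]
```

```bash
python3 - <<'E'
from h import *
d=np.load('pics/top0.npy');P=cloud('top',d)
for v in range(260,380,12): print(v,[tuple(P[v,u].round(2)) for u in range(420,560,20)])
E
```

```text
260 [(np.float64(0.38), np.float64(-0.38), np.float64(0.0)), (np.float64(0.38), np.float64(-0.43), np.float64(0.01)), (np.float64(0.38), np.float64(-0.49), np.float64(0.0)), (np.float64(0.37), np.float64(-0.55), np.float64(0.0)), (np.float64(0.37), np.float64(-0.61), np.float64(0.0)), (np.float64(0.37), np.float64(-0.67), np.float64(-0.0)), (np.float64(0.37), np.float64(-0.72), np.float64(0.01))]
272 [(np.float64(0.34), np.float64(-0.38), np.float64(0.0)), (np.float64(0.34), np.float64(-0.43), np.float64(-0.0)), (np.float64(0.34), np.float64(-0.49), np.float64(0.0)), (np.float64(0.34), np.float64(-0.54), np.float64(0.02)), (np.float64(0.33), np.float64(-0.54), np.float64(0.16)), (np.float64(0.33), np.float64(-0.57), np.float64(0.2)), (np.float64(0.33), np.float64(-0.62), np.float64(0.2))]
284 [(np.float64(0.31), np.float64(-0.37), np.float64(0.01)), (np.float64(0.31), np.float64(-0.43), np.float64(0.0)), (np.float64(0.31), np.float64(-0.49), np.float64(0.0)), (np.float64(0.31), np.float64(-0.54), np.float64(0.01)), (np.float64(0.3), np.float64(-0.54), np.float64(0.15)), (np.float64(0
[... 2199 characters left out ...]
.float64(-0.0)), (np.float64(0.3), np.float64(0.05), np.float64(1.55)), (np.float64(0.11), np.float64(-0.53), np.float64(0.0)), (np.float64(0.11), np.float64(-0.58), np.float64(0.0)), (np.float64(0.11), np.float64(-0.62), np.float64(0.05)), (np.float64(0.12), np.float64(-0.64), np.float64(0.12))]
368 [(np.float64(0.08), np.float64(-0.36), np.float64(-0.0)), (np.float64(0.08), np.float64(-0.41), np.float64(0.01)), (np.float64(0.08), np.float64(-0.47), np.float64(-0.0)), (np.float64(0.07), np.float64(-0.53), np.float64(-0.0)), (np.float64(0.07), np.float64(-0.58), np.float64(-0.0)), (np.float64(0.07), np.float64(-0.64), np.float64(0.0)), (np.float64(0.07), np.float64(-0.69), np.float64(-0.0))]
```

```bash
python3 - <<'E'
import cv2
im=cv2.imread('pics/side0.png');cv2.imwrite('pics/c_side.png',cv2.resize(im[0:160,360:560],None,fx=4,fy=4,interpolation=2)[:600,:800])
E
```

```text
(no output)
```

View pics/c_side.png

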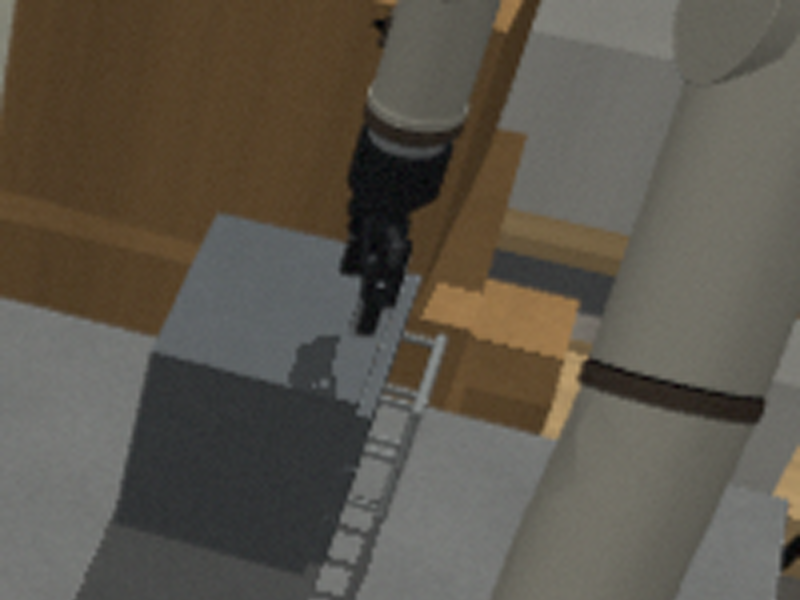

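A 0.20 m-high box stands right under the start pose, so I'll rise first, move across, and then come down.

```bash
python3 -m crank '[0,0,0,-5,0,0,0, 0,0,0,-7,0,0,0, 0,-3,-4,-7,0,0,-0.07, 0,-6,-8,-7,0,0,-0.15, 0,-9,-12,-7,0,0,-0.25, 0,-12,-16,-7,0,0,-0.35, 0,-15,-20,-7,0,0,-0.45, 0,-18,-24,-6,0,0,-0.55, 0,-21,-28,-4,0,0,-0.62, 0,-23,-32,-1,0,0,-0.678, 0,-25,-36,2,0,0,-0.678, 0,-25.97,-38.22,5,0,0,-0.678, 0,-25.97,-38.22,7.1,0,0,-0.678, 0,-25.97,-38.22,7.1,0,0,-0.678, 0,-25.97,-38.22,7.1,0,0,-0.678]'
python3 - <<'E'
from h import *
s=observe(); im,d=get_image('wrist'); cv2.imwrite('pics/w1.png',im[:,:,::-1]); np.save('pics/w1.npy',d)
P=cloud('wrist',d,s)
m=(P[...,2]>.045)&(P[...,2]<.06)&(np.abs(P[...,0]-.48)<.07)&(np.abs(P[...,1]+.256)<.07)&(im.max(2)<70)
q=P[m];print(len(q),q.mean(0),cv2.minAreaRect((q[:,:2]*1000).astype(np.float32)))
plan([.4815,-.257,.012],-33.7,s)
E
```

```text
t: 1.65
tool_pos: [0.4811, -0.2573, 0.1599]
tool_rot: [-3.005, 0.911, 0.003]
ft_force: [0.1, -0.3, 0.6]
finger_gap: 0.0852
4925 [ 0.48416377 -0.25581162  0.05212897] ((482.9024353027344, -257.8448791503906), (78.40279388427734, 40.282100677490234), 56.190704345703125)
pos [ 0.4811 -0.2573  0.1599] jaw -33.71 t 1.65 f [ 0.07 -0.29  0.58] gap 0.0852 q7 -0.45
shift cm [ 0.05 -0.04 14.79] turn [-0.001  0.002 -0.   ]
```

View pics/w1.png

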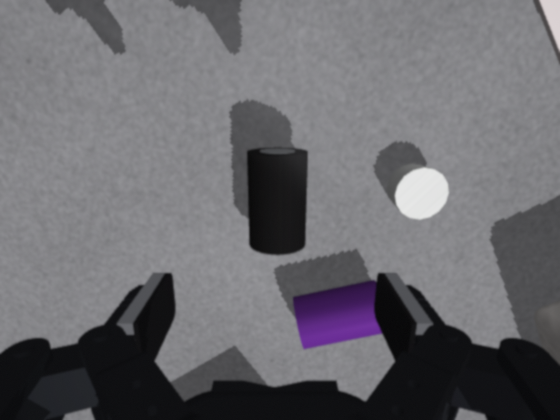

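```bash
python3 - <<'E'
from h import *
im=cv2.imread('pics/w1.png');d=np.load('pics/w1.npy');s=observe()
P=cloud('wrist',d,s);m=(im[...,0]>60)&(im[...,1]<50)&(im[...,2]>50)
q=P[m];print(len(q),q.min(0),q.max(0))
L=(q-s['tool_pos'])@T_of(s)[:3,:3];print('tool frame',L.min(0),L.max(0))
print('TCP in tool-frame of roller', (np.array([.483,-.2575,.03])-s['tool_pos'])@T_of(s)[:3,:3])
plan([.4825,-.2575,.012],-33.8,s)
E
```

```text
3495 [ 0.43089233 -0.40862882  0.00160078] [ 0.52402939 -0.19462289  0.304508  ]
tool frame [ 4.28261860e-06 -7.64580441e-02 -1.43655363e-01] [0.09413491 0.1317697  0.15912337]
TCP in tool-frame of roller [ 0.00088911 -0.00119641  0.13080135]
pos [ 0.4816 -0.2581  0.1608] jaw -33.77 t 1.7 f [ 0.04  0.05 -0.46] gap 0.0855 q7 -0.45
shift cm [ 0.05 -0.09 14.88] turn [-0.001  0.     0.001]
```

```bash
python3 -m crank '[0,0.05,-0.09,4,0,0,0, 0,0.05,-0.09,8,0,0,0, 0,0.05,-0.09,11,0,0,0, 0,0.05,-0.09,13,0,0,0, 0,0.05,-0.09,14.3,0,0,0, 0,0.05,-0.09,14.7,0,0,0, 0,0.05,-0.09,14.7,0,0,0, 0,0.05,-0.09,14.7,0,0,0]'
python3 - <<'E'
from h import *
s=observe(); im,d=get_image('wrist'); cv2.imwrite('pics/w2.png',im[:,:,::-1])
plan([.4825,-.2575,.014],-33.8,s)
E
```

```text
t: 2.5
tool_pos: [0.4835, -0.2583, 0.0151]
tool_rot: [-3.006, 0.913, -0.004]
ft_force: [-0.7, -0.1, 0.2]
finger_gap: 0.0857
pos [ 0.4835 -0.2583  0.0151] jaw -33.79 t 2.5 f [-0.68 -0.1   0.17] gap 0.0857 q7 -0.61
shift cm [-0.12 -0.01  0.11] turn [-0.001 -0.002  0.   ]
```

View pics/w2.png

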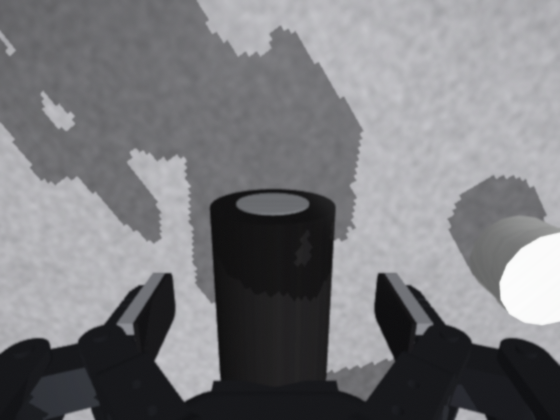

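```bash
python3 -m crank '[60,0,0,0,0,0,0, 100,0,0,0,0,0,0, 255,0,0,0,0,0,0, 255,0,0,0,0,0,0, 255,0,0,0,0,0,0, 255,0,0,0,0,0,0, 255,0,0,0,0,0,0, 255,0,0,0,0,0,0]'
python3 - <<'E'
from h import *
s=observe(); im,d=get_image('wrist'); cv2.imwrite('pics/w3.png',im[:,:,::-1])
plan([.4825,-.2575,.014],-33.8,s)
E
```

```text
t: 3.35
tool_pos: [0.4837, -0.2584, 0.016]
tool_rot: [3.005, -0.913, 0.004]
ft_force: [-1.9, -0.1, 7.8]
finger_gap: 0.0464
pos [ 0.4837 -0.2584  0.016 ] jaw -33.78 t 3.35 f [-1.93 -0.06  7.83] gap 0.0464 q7 -0.61
shift cm [-0.15 -0.    0.2 ] turn [-0.    -0.003  0.   ]
```

View pics/w3.png

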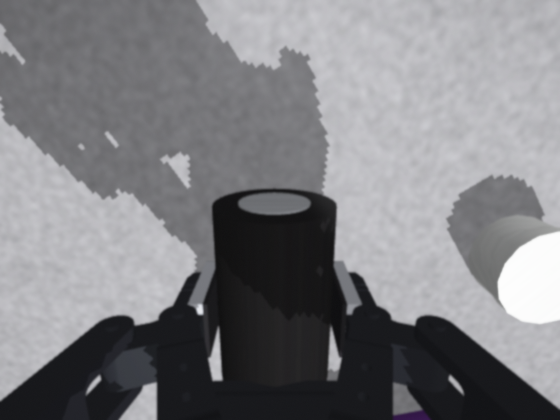

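```bash
python3 -m crank '[255,0,0,-1,0,0,0, 255,0,0,-3,0,0,0, 255,0,0,-6,0,0,0, 255,0,0,-10,0,0,0, 255,0,0,-14,0,0,0, 255,0,0,-14,0,0,0]'
python3 - <<'E'
from h import *
s=observe(); im,d=get_image('wrist'); cv2.imwrite('pics/w4.png',im[:,:,::-1])
plan([.5813,.0061,.17],22.72,s)
E
```

```text
t: 4.0
tool_pos: [0.487, -0.2592, 0.1617]
tool_rot: [3.003, -0.911, 0.019]
ft_force: [2.1, -0.4, -3.9]
finger_gap: 0.0462
pos [ 0.487  -0.2592  0.1617] jaw -33.76 t 4.0 f [ 2.15 -0.45 -3.94] gap 0.0462 q7 -0.46
shift cm [ -6.89 -27.3   -0.9 ] turn [ 0.006 -0.012 -0.986]
```

View pics/w4.png

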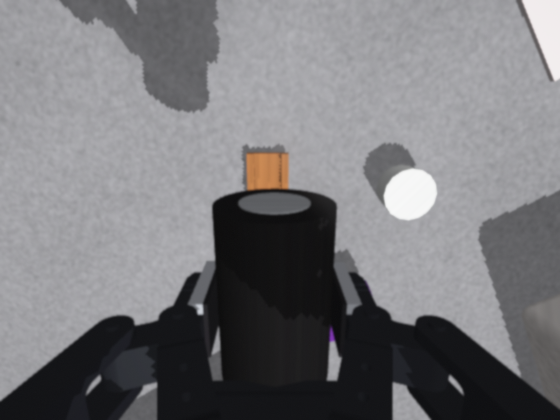

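```bash
python3 -m crank '[255,-0.5,-3,-0.5,0,0,-0.13, 255,-1.5,-7,-0.9,0,0,-0.26, 255,-2.5,-11,-0.9,0,0,-0.4, 255,-3.5,-15,-0.9,0,-0.005,-0.54, 255,-4.5,-19,-0.9,0,-0.01,-0.68, 255,-5.5,-22,-0.9,0.006,-0.012,-0.82, 255,-6.2,-25,-0.9,0.006,-0.012,-0.95, 255,-6.89,-27.3,-0.9,0.006,-0.012,-0.986, 255,-6.89,-27.3,-0.9,0.006,-0.012,-0.986, 255,-6.89,-27.3,-0.9,0.006,-0.012,-0.986, 255,-6.89,-27.3,-0.9,0.006,-0.012,-0.986]'
python3 - <<'E'
from h import *
s=observe(); im,d=get_image('wrist'); cv2.imwrite('pics/w5.png',im[:,:,::-1])
plan([.5813,.0061,.042],22.72,s)
R=lambda a:np.array([[np.cos(a),-np.sin(a)],[np.sin(a),np.cos(a)]])
for l in [(.035,.057),(-.035,.057),(0,-.057)]:
    X=np.r_[R(.3966)@np.array(l)+[.5813,.0061],.09]; print(X.round(4),proj('wrist',X,s))
im,d=get_image('top'); cv2.imwrite('pics/t5.png',cv2.resize(im[120:260,220:360,::-1],None,fx=4,fy=4,interpolation=2))
E
```

```text
t: 5.15
tool_pos: [0.5786, 0.0049, 0.1661]
tool_rot: [-3.078, -0.616, 0.009]
ft_force: [-1.2, -1.3, -2.5]
finger_gap: 0.046
pos [0.5786 0.0049 0.1661] jaw 22.62 t 5.15 f [-1.22 -1.3  -2.48] gap 0.046 q7 -0.11
shift cm [ 0.36  0.04 12.41] turn [-0.004  0.005 -0.002]
[0.5916 0.0722 0.09  ] [[336.29654444 134.55879242]]
[0.527  0.0452 0.09  ] [[224.32194993 134.79623108]]
[ 0.6033 -0.0465  0.09  ] [[279.86027283 295.38935486]]
```

View pics/w5.png

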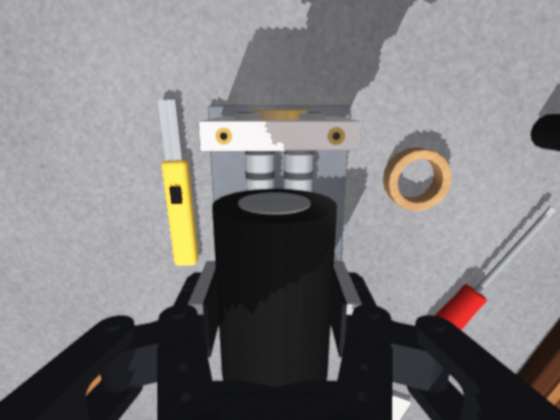

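View pics/t5.png

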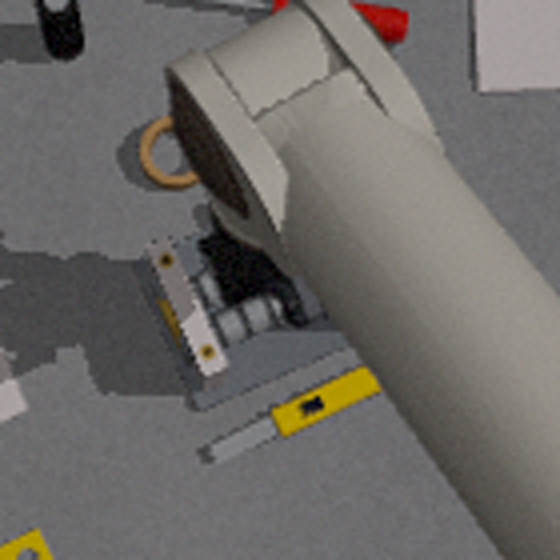

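```bash
python3 -m crank '[255,0.2,0.04,2,-0.004,0.005,0, 255,0.36,0.04,5,-0.004,0.005,-0.002, 255,0.36,0.04,8,-0.004,0.005,-0.002, 255,0.36,0.04,9.5,-0.004,0.005,-0.002, 255,0.36,0.04,10.2,-0.004,0.005,-0.002, 255,0.36,0.04,10.2,-0.004,0.005,-0.002, 255,0.36,0.04,10.2,-0.004,0.005,-0.002]'
python3 - <<'E'
from h import *
s=observe(); im,d=get_image('wrist'); cv2.imwrite('pics/w6.png',im[:,:,::-1])
plan([.5813,.0061,.042],22.72,s)
T=T_of(s); X=(T@np.array([0,-.039,-.014,1]))[:3]; print('disc pred',proj('wrist',X,s))
R=lambda a:np.array([[np.cos(a),-np.sin(a)],[np.sin(a),np.cos(a)]])
for l in [(.035,.057),(-.035,.057)]:
    X=np.r_[R(.3966)@np.array(l)+[.5813,.0061],.09]; print(X.round(4),proj('wrist',X,s))
E
```

```text
t: 5.95
tool_pos: [0.583, 0.0059, 0.0658]
tool_rot: [3.079, 0.618, 0.004]
ft_force: [-0.5, -0.6, -2.1]
finger_gap: 0.046
pos [0.583  0.0059 0.0658] jaw 22.68 t 5.95 f [-0.49 -0.58 -2.1 ] gap 0.046 q7 -0.2
shift cm [-0.15 -0.08  2.38] turn [ 0.001 -0.002 -0.001]
disc pred [[275.42210159 202.29439069]]
[0.5916 0.0722 0.09  ] [[372.28126436 158.32488606]]
[0.527  0.0452 0.09  ] [[170.19300054 158.70136484]]
```

View pics/w6.png

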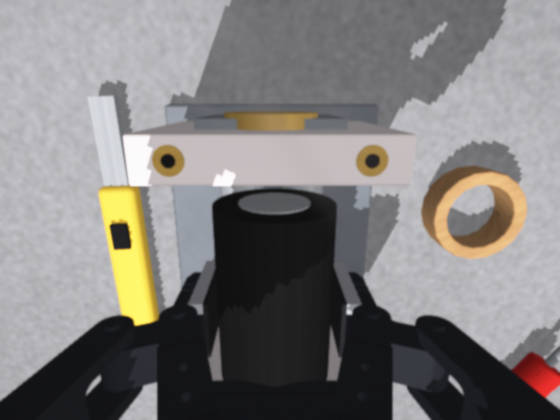

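```bash
python3 -m crank '[255,-0.16,-0.05,0.6,0,-0.002,0, 255,-0.16,-0.05,1.2,0,-0.002,0, 255,-0.16,-0.05,1.6,0,-0.002,0, 255,-0.16,-0.05,1.8,0,-0.002,0, 255,-0.16,-0.05,1.8,0,-0.002,0, 255,-0.16,-0.05,1.8,0,-0.002,0]'
python3 - <<'E'
from h import *
plan([.581,.006,.042],22.72)
E
```

```text
t: 6.6
tool_pos: [0.5816, 0.0059, 0.048]
tool_rot: [3.079, 0.618, 0.002]
ft_force: [0.4, 0.9, -2.7]
finger_gap: 0.0465
pos [0.5816 0.0059 0.048 ] jaw 22.69 t 6.6 f [ 0.45  0.88 -2.7 ] gap 0.0465 q7 -0.22
shift cm [-0.05 -0.04  0.6 ] turn [ 0.002 -0.001 -0.   ]
```

```bash
python3 -m crank '[255,-0.05,-0.02,0.2,0,0,0, 255,-0.05,-0.02,0.3,0,0,0, 255,-0.05,-0.02,0.4,0,0,0, 255,-0.05,-0.02,0.4,0,0,0]'
python3 - <<'E'
from h import *
plan([.581,.006,.042],22.72)
E
```

```text
t: 7.0
tool_pos: [0.5809, 0.0058, 0.0439]
tool_rot: [3.079, 0.618, 0.001]
ft_force: [-0.3, 0.1, -3.1]
finger_gap: 0.0464
pos [0.5809 0.0058 0.0439] jaw 22.69 t 7.0 f [-0.26  0.08 -3.12] gap 0.0464 q7 -0.22
shift cm [ 0.01 -0.01  0.19] turn [ 0.002 -0.001 -0.   ]
```

```bash
python3 -m crank '[255,0,0,0.1,0,0,0, 255,0,0,0.15,0,0,0, 255,0,0,0.2,0,0,0, 255,0,0,0.2,0,0,0, 255,0,0,0.2,0,0,0]'
python3 - <<'E'
from h import *
plan([.581,.006,.042],22.72)
E
```

```text
t: 7.5
tool_pos: [0.5813, 0.006, 0.0423]
tool_rot: [3.079, 0.618, 0.003]
ft_force: [-0.9, 0.9, 3.7]
finger_gap: 0.0464
pos [0.5813 0.006  0.0423] jaw 22.7 t 7.5 f [-0.93  0.89  3.65] gap 0.0464 q7 -0.23
shift cm [-0.03 -0.01  0.03] turn [ 0.002 -0.001 -0.   ]
```

```bash
python3 -m crank '[115,0,0,0,0,0,0, 105,0,0,0,0,0,0, 95,0,0,0,0,0,0, 70,0,0,0,0,0,0, 30,0,0,0,0,0,0, 0,0,0,0,0,0,0, 0,0,0,0,0,0,0, 0,0,0,0,0,0,0]'
python3 - <<'E'
from h import *
s=observe(); im,d=get_image('wrist'); cv2.imwrite('pics/w7.png',im[:,:,::-1])
plan([.581,.006,.042],22.72)
E
```

```text
t: 8.3
tool_pos: [0.5813, 0.0059, 0.0423]
tool_rot: [3.079, 0.618, 0.003]
ft_force: [-0.9, -0.3, -0.7]
finger_gap: 0.0853
pos [0.5813 0.0059 0.0423] jaw 22.69 t 8.35 f [-0.52  0.53  0.05] gap 0.0852 q7 -0.23
shift cm [-0.03 -0.02  0.03] turn [ 0.002 -0.001 -0.001]
```

View pics/w7.png

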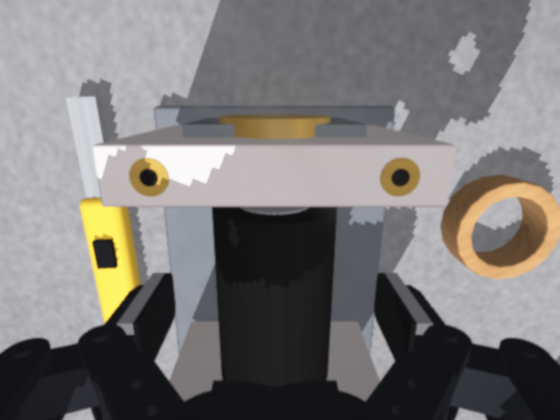

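```bash
python3 -m crank '[0,0,0,-1,0,0,0, 0,0,0,-3,0,0,0, 0,0,0,-6,0,0,0, 0,0,0,-10,0,0,0, 0,0,0,-14,0,0,0, 0,0,0,-18,0,0,0, 0,0,0,-20,0,0,0, 0,0,0,-20,0,0,0]'
python3 - <<'E'
from h import *
s=observe(); im,d=get_image('wrist'); cv2.imwrite('pics/w8.png',im[:,:,::-1])
plan([.5498,.2510,.2],np.degrees(-1.1878),s)
P=cloud('wrist',d,s)
m=(P[...,2]>.06)&(P[...,2]<.085)&(np.hypot(P[...,0]-.581,P[...,1]-.006)<.05)&(im.max(2)<80)
q=P[m];r=cv2.minAreaRect((q[:,:2]*1000).astype(np.float32));print(len(q),q.mean(0),q[:,2].max(),r)
a=.3966;R=np.array([[np.cos(a),-np.sin(a)],[np.sin(a),np.cos(a)]])
for l,z in [((.035,.057),.09),((-.035,.057),.09),((0,-.057),.09),((0,.039),.056),((0,-.039),.056)]:
    X=np.r_[R@np.array(l)+[.5813,.0061],z]; print(X.round(4),proj('wrist',X,s))
E
```

```text
t: 9.15
tool_pos: [0.583, 0.007, 0.2468]
tool_rot: [3.077, 0.618, 0.013]
ft_force: [0.0, -0.2, -0.2]
finger_gap: 0.0853
pos [0.583  0.007  0.2468] jaw 22.71 t 9.15 f [ 0.01 -0.15 -0.15] gap 0.0853 q7 -0.05
shift cm [  6.32 -23.82   4.6 ] turn [-0.002 -0.01   1.584]
4044 [0.57987916 0.00816844 0.07655808] 0.08355139169401221 ((580.932373046875, 5.7899322509765625), (47.34617614746094, 79.12970733642578), 22.682249069213867)
[0.5916 0.0722 0.09  ] [[312.54543887 124.88755066]]
[0.527  0.0452 0.09  ] [[229.8040724  125.01908337]]
[ 0.6033 -0.0465  0.09  ] [[271.67177451 248.6699185 ]]
[0.5662 0.0421 0.056 ] [[271.3343166  141.80803967]]
[ 0.5964 -0.0299  0.056 ] [[271.61944105 218.88740979]]
```

View pics/w8.png

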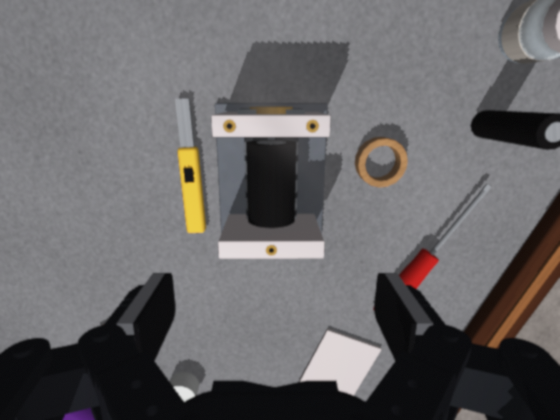

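```bash
python3 -m crank '[0,0.5,-2,0,0,0,0.14, 0,1,-4,0,0,0,0.28, 0,1.7,-6,0,0,0,0.43, 0,2.3,-8.5,0,0,0,0.57, 0,2.9,-11,0,0,0,0.72, 0,3.5,-13.5,0,0,0,0.86, 0,4.1,-16,0,0,0,1.01, 0,4.7,-18,0,0,0,1.15, 0,5.3,-20,0,0,0,1.3, 0,5.9,-22,1,0,0,1.44, 0,6.32,-23.82,2,-0.002,-0.01,1.584, 0,6.32,-23.82,3,-0.002,-0.01,1.584, 0,6.32,-23.82,3,-0.002,-0.01,1.584, 0,6.32,-23.82,3,-0.002,-0.01,1.584]'
python3 - <<'E'
from h import *
s=observe(); im,d=get_image('wrist'); cv2.imwrite('pics/w9.png',im[:,:,::-1])
plan([.5498,.2510,.02],np.degrees(-1.1878),s)
a=-1.1878;R=np.array([[np.cos(a),-np.sin(a)],[np.sin(a),np.cos(a)]])
for l,z in [((.035,.057),.003),((-.035,.057),.003),((0,-.057),.003),((.009,.03),.047),((-.009,-.03),.047)]:
    X=np.r_[R@np.array(l)+[.5498,.2510],z]; print(X.round(4),proj('wrist',X,s))
P=cloud('wrist',d,s)
q=P[(P[...,2]>.042)&(P[...,2]<.055)&(np.hypot(P[...,0]-.55,P[...,1]-.251)<.06)];r=cv2.minAreaRect((q[:,:2]*1000).astype(np.float32));print(len(q),q.mean(0),r)
E
```

```text
t: 10.6
tool_pos: [0.5484, 0.2489, 0.213]
tool_rot: [2.601, -1.754, -0.005]
ft_force: [0.1, -1.1, 0.0]
finger_gap: 0.0853
pos [0.5484 0.2489 0.213 ] jaw -67.98 t 10.6 f [ 0.06 -1.14  0.04] gap 0.0853 q7 -1.92
shift cm [-0.14 -0.31 19.3 ] turn [0.005 0.    0.001]
[0.6157 0.2398 0.003 ] [[308.14772431 118.61723843]]
[0.5896 0.3048 0.003 ] [[237.49166394 118.58327339]]
[0.4969 0.2297 0.003 ] [[272.91619869 226.49743185]]
[0.581  0.2539 0.047 ] [[282.69741753 152.4486096 ]]
[0.5186 0.2481 0.047 ] [[263.18156103 216.04631221]]
1255 [0.55017666 0.25047162 0.04809803] ((549.231201171875, 249.8951416015625), (59.815528869628906, 17.62472152709961), 21.47308921813965)
```

View pics/w9.png

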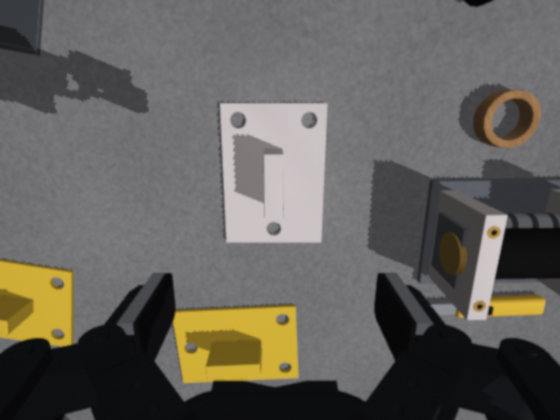

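```bash
python3 -m crank '[0,-0.1,-0.2,4,0.005,0,0.001, 0,-0.14,-0.31,8,0.005,0,0.001, 0,-0.14,-0.31,12,0.005,0,0.001, 0,-0.14,-0.31,14,0.005,0,0.001, 0,-0.14,-0.31,15,0.005,0,0.001, 0,-0.14,-0.31,15,0.005,0,0.001, 0,-0.14,-0.31,15,0.005,0,0.001]'
python3 - <<'E'
from h import *
s=observe(); im,d=get_image('wrist'); cv2.imwrite('pics/w10.png',im[:,:,::-1])
plan([.5498,.2510,.02],np.degrees(-1.1878),s)
a=-1.1878;R=np.array([[np.cos(a),-np.sin(a)],[np.sin(a),np.cos(a)]])
for l,z in [((.035,.057),.003),((-.035,.057),.003),((0,-.057),.003),((.009,.03),.047),((-.009,.03),.047)]:
    X=np.r_[R@np.array(l)+[.5498,.2510],z]; print(X.round(4),proj('wrist',X,s))
E
```

```text
t: 11.35
tool_pos: [0.5518, 0.2514, 0.0649]
tool_rot: [-2.6, 1.758, -0.002]
ft_force: [0.3, -0.1, 0.5]
finger_gap: 0.0856
pos [0.5518 0.2514 0.0649] jaw -68.12 t 11.35 f [ 0.25 -0.14  0.52] gap 0.0856 q7 -2.03
shift cm [-0.04  0.21  4.49] turn [-0.003  0.001 -0.001]
[0.6157 0.2398 0.003 ] [[332.83190367 139.96458157]]
[0.5896 0.3048 0.003 ] [[213.68749754 140.20329123]]
[0.4969 0.2297 0.003 ] [[273.74742433 308.80158194]]
[0.581  0.2539 0.047 ] [[291.4846754  205.43585218]]
[0.5743 0.2706 0.047 ] [[254.68221595 205.50161908]]
```

View pics/w10.png

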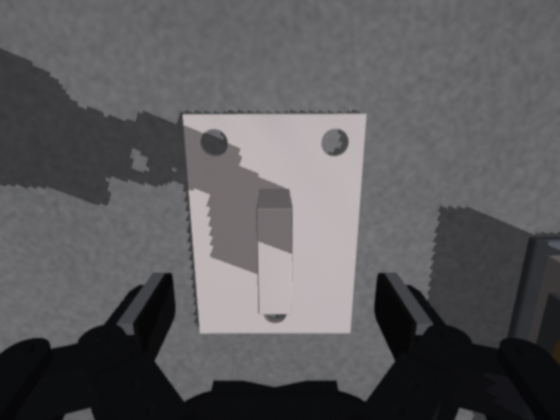

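```bash
python3 -m crank '[0,0.03,0.2,2,-0.003,0,0, 0,0.03,0.2,3.5,-0.003,0,0, 0,0.03,0.2,4.2,-0.003,0,0, 0,0.03,0.2,4.5,-0.003,0,0, 0,0.03,0.2,4.5,-0.003,0,0, 0,0.03,0.2,4.5,-0.003,0,0]'
python3 - <<'E'
from h import *
s=observe(); im,d=get_image('wrist'); cv2.imwrite('pics/w11.png',im[:,:,::-1])
plan([.5498,.2510,.02],np.degrees(-1.1878),s)
E
```

```text
t: 12.0
tool_pos: [0.5507, 0.2511, 0.0208]
tool_rot: [-2.601, 1.758, -0.001]
ft_force: [-0.2, -0.1, -0.4]
finger_gap: 0.0852
pos [0.5507 0.2511 0.0208] jaw -68.11 t 12.0 f [-0.16 -0.15 -0.37] gap 0.0852 q7 -2.07
shift cm [-0.02  0.09  0.08] turn [-0.002  0.001 -0.001]
```

View pics/w11.png

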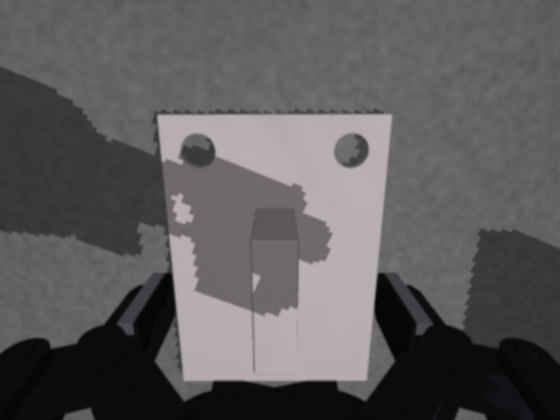

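```bash
python3 -m crank '[100,0,0,0,0,0,0, 160,0,0,0,0,0,0, 180,0,0,0,0,0,0, 190,0,0,0,0,0,0, 255,0,0,0,0,0,0, 255,0,0,0,0,0,0, 255,0,0,0,0,0,0, 255,0,0,0,0,0,0, 255,0,0,0,0,0,0]'
python3 - <<'E'
from h import *
s=observe(); im,d=get_image('wrist'); cv2.imwrite('pics/w12.png',im[:,:,::-1])
plan([.5498,.2510,.02],np.degrees(-1.1878),s)
E
```

```text
t: 12.95
tool_pos: [0.551, 0.2513, 0.0211]
tool_rot: [-2.601, 1.758, -0.001]
ft_force: [-0.2, -0.4, 2.9]
finger_gap: 0.0168
pos [0.551  0.2513 0.0211] jaw -68.1 t 12.95 f [-0.21 -0.44  2.9 ] gap 0.0168 q7 -2.07
shift cm [-0.01  0.12  0.11] turn [-0.002  0.001 -0.001]
```

View pics/w12.png

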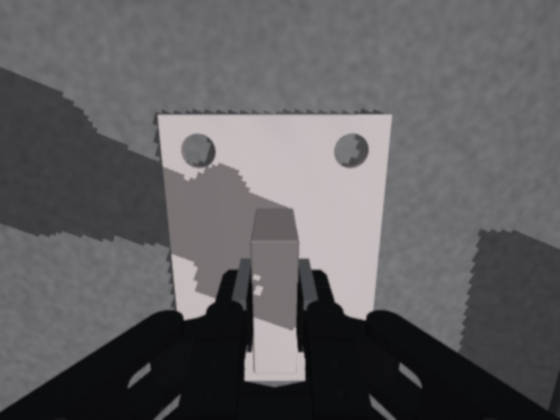

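```bash
python3 -m crank '[255,0,0,-0.5,0,0,0, 255,0,0,-2,0,0,0, 255,0,0,-4,0,0,0, 255,0,0,-7,0,0,0, 255,0,0,-10,0,0,0, 255,0,0,-14,0,0,0, 255,0,0,-18,0,0,0, 255,0,0,-20,0,0,0, 255,0,0,-20,0,0,0, 255,0,0,-20,0,0,0]'
python3 - <<'E'
from h import *
s=observe(); im,d=get_image('wrist'); cv2.imwrite('pics/w13.png',im[:,:,::-1])
plan([.581,.0073,.21],np.degrees(.3966),s)
E
```

```text
t: 14.0
tool_pos: [0.5503, 0.2505, 0.2212]
tool_rot: [-2.601, 1.758, -0.002]
ft_force: [-0.3, 0.3, -2.7]
finger_gap: 0.0172
pos [0.5503 0.2505 0.2212] jaw -68.12 t 14.0 f [-0.26  0.28 -2.66] gap 0.0172 q7 -1.93
shift cm [23.71  6.22  1.1 ] turn [-0.002 -0.002 -1.585]
```

View pics/w13.png

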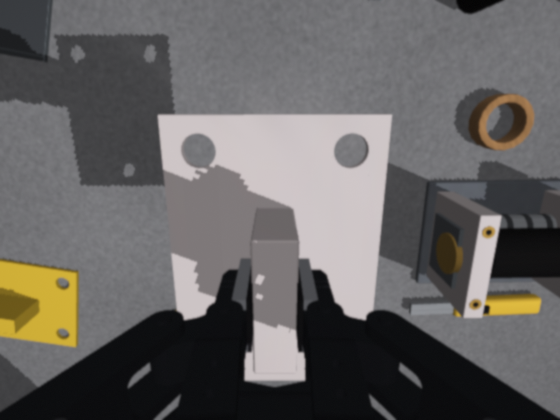

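```bash
python3 -m crank '[255,1,0.2,0,0,0,-0.1, 255,3,0.8,0,0,0,-0.22, 255,5,1.3,0,0,0,-0.35, 255,7,1.8,0,0,0,-0.48, 255,9,2.4,0,0,0,-0.61, 255,11,2.9,0,0,0,-0.74, 255,13,3.4,0,0,0,-0.87, 255,15,3.9,0,0,0,-1.0, 255,17,4.5,0.2,0,0,-1.13, 255,19,5,0.4,0,0,-1.26, 255,21,5.5,0.6,0,0,-1.38, 255,22.5,5.9,0.8,0,0,-1.48, 255,23.4,6.1,1,0,0,-1.55, 255,23.71,6.22,1.1,-0.002,-0.002,-1.585, 255,23.71,6.22,1.1,-0.002,-0.002,-1.585, 255,23.71,6.22,1.1,-0.002,-0.002,-1.585, 255,23.71,6.22,1.1,-0.002,-0.002,-1.585]'
python3 - <<'E'
from h import *
s=observe(); im,d=get_image('wrist'); cv2.imwrite('pics/w14.png',im[:,:,::-1])
plan([.581,.0073,.131],np.degrees(.3966),s)
im,d=get_image('side'); cv2.imwrite('pics/s14.png',cv2.resize(im[130:270,190:360,::-1],None,fx=4,fy=4,interpolation=2))
E
```

```text
t: 15.75
tool_pos: [0.5799, 0.0076, 0.2084]
tool_rot: [-3.08, -0.619, 0.005]
ft_force: [0.5, -0.1, -1.2]
finger_gap: 0.0171
pos [0.5799 0.0076 0.2084] jaw 22.71 t 15.75 f [ 0.5  -0.08 -1.2 ] gap 0.0171 q7 -0.08
shift cm [0.11 0.08 7.74] turn [-0.001  0.003 -0.   ]
```

View pics/w14.png

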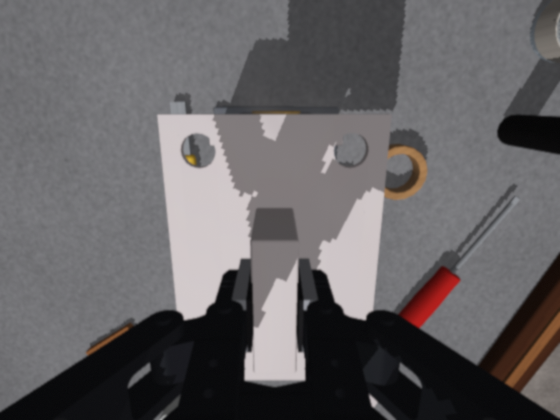

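View pics/s14.png

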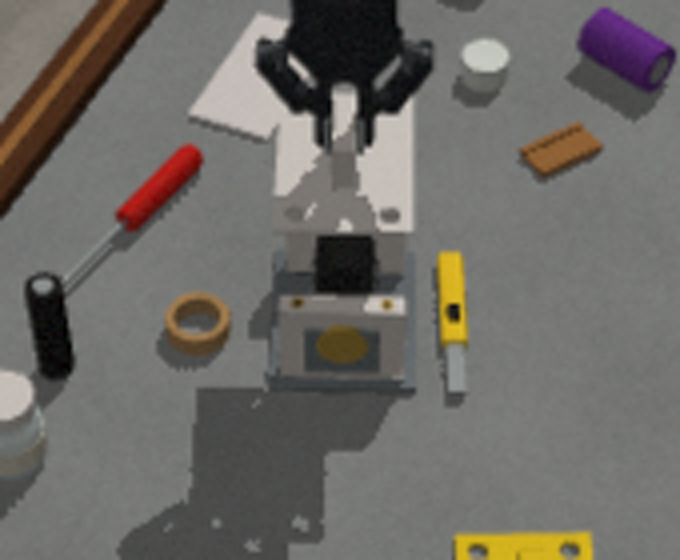

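Cover is above the unit and level in view, and the roller is visible in place. I'll lower it in steps, stopping about 15 mm above the hover height first.

```bash
python3 -m crank '[255,0.05,0.04,1,0,0.003,0, 255,0.1,0.08,2.5,0,0.003,0, 255,0.1,0.08,4,0,0.003,0, 255,0.1,0.08,5.2,0,0.003,0, 255,0.1,0.08,6,0,0.003,0, 255,0.1,0.08,6.4,0,0.003,0, 255,0.1,0.08,6.4,0,0.003,0, 255,0.1,0.08,6.4,0,0.003,0]'
python3 - <<'E'
from h import *
s=observe(); im,d=get_image('wrist'); cv2.imwrite('pics/w15.png',im[:,:,::-1]); cv2.imwrite('pics/w15c.png',cv2.resize(im[90:200,150:400,::-1],None,fx=3,fy=3,interpolation=2))
plan([.581,.0073,.131],np.degrees(.3966),s)
a=.3966;R=np.array([[np.cos(a),-np.sin(a)],[np.sin(a),np.cos(a)]])
for l in [(.035,.057),(-.035,.057),(0,-.057)]:
    X=np.r_[R@np.array(l)+[.5812,.0060],.09]; print(X.round(4),proj('wrist',X,s))
E
```

```text
t: 16.65
tool_pos: [0.5817, 0.0074, 0.1452]
tool_rot: [-3.079, -0.619, -0.002]
ft_force: [0.4, -0.6, -1.5]
finger_gap: 0.0172
pos [0.5817 0.0074 0.1452] jaw 22.74 t 16.65 f [ 0.44 -0.57 -1.47] gap 0.0172 q7 -0.14
shift cm [-0.07 -0.02  1.42] turn [-0.    -0.001  0.   ]
[0.5915 0.0721 0.09  ] [[334.95595792 139.71128824]]
[0.5269 0.0451 0.09  ] [[211.63954378 139.78590554]]
[ 0.6032 -0.0466  0.09  ] [[273.54873365 313.28664547]]
```

View pics/w15c.png

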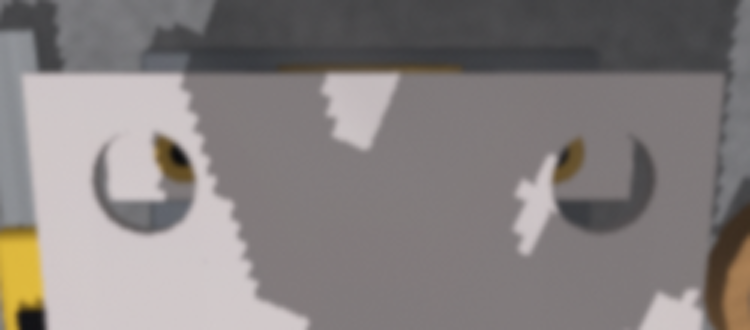

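```bash
cat >> h.py <<'E'
def cmp(s,ha,hb,ta,tb):
    zt=s['tool_pos'][2]-.0211+.005
    H=pix2z('wrist',[ha,hb],zt,s);Tt=pix2z('wrist',[ta,tb],.09,s)
    R=T_of(s)[:3,:3]
    print('hole spacing',np.linalg.norm(H[0]-H[1]),'thread spacing',np.linalg.norm(Tt[0]-Tt[1]))
    print('thread-hole (mm, tool axes)',((Tt-H)@R*1e3).round(2),'holes in tool',((H-s['tool_pos'])@R*1e3).round(1))
E
python3 - <<'E'
from h import *
s=observe(); cmp(s,(351.2,150.8),(198,150.8),(337.5,141.5),(209.5,141.5))
E
```

```text
hole spacing 0.07054362480959822 thread spacing 0.07283628092444099
thread-hole (mm, tool axes) [[ 0.53  0.07 39.26]
 [-1.76  0.07 39.26]] holes in tool [[ 35.  -54.9  16.2]
 [-35.6 -55.   16. ]]
```

```bash
python3 -m crank '[255,-0.03,0,0.4,0,0,0, 255,-0.06,0,0.8,0,0,0, 255,-0.06,0,1.1,0,0,0, 255,-0.06,0,1.3,0,0,0, 255,-0.06,0,1.4,0,0,0, 255,-0.06,0,1.4,0,0,0, 255,-0.06,0,1.4,0,0,0, 255,-0.06,0,1.4,0,0,0]'
python3 - <<'E'
from h import *
s=observe(); im,d=get_image('wrist'); cv2.imwrite('pics/w16.png',im[:,:,::-1]); cv2.imwrite('pics/w16c.png',cv2.resize(im[90:200,150:400,::-1],None,fx=3,fy=3,interpolation=2))
plan([.581,.0073,.131],np.degrees(.3966),s)
im,d=get_image('side'); cv2.imwrite('pics/s16.png',cv2.resize(im[130:270,190:360,::-1],None,fx=4,fy=4,interpolation=2))
im,d=get_image('top'); cv2.imwrite('pics/t16.png',cv2.resize(im[120:260,220:360,::-1],None,fx=4,fy=4,interpolation=2))
P=cloud('top',d)
E
```

```text
t: 17.5
tool_pos: [0.5814, 0.0072, 0.1315]
tool_rot: [-3.079, -0.619, -0.003]
ft_force: [0.9, 0.4, -1.6]
finger_gap: 0.0172
pos [0.5814 0.0072 0.1315] jaw 22.74 t 17.5 f [ 0.88  0.45 -1.6 ] gap 0.0172 q7 -0.15
shift cm [-0.03 -0.02  0.05] turn [-0.    -0.002  0.   ]
```

View pics/w16c.png

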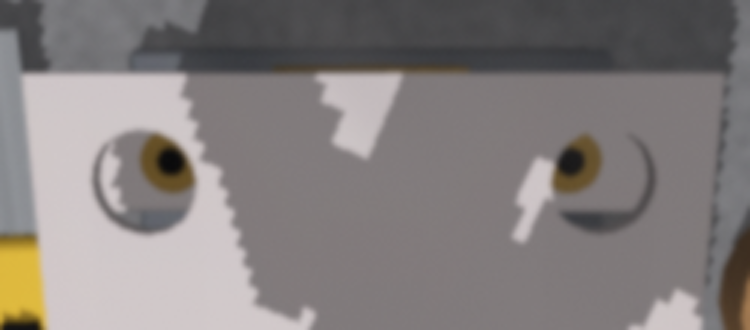

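View pics/s16.png

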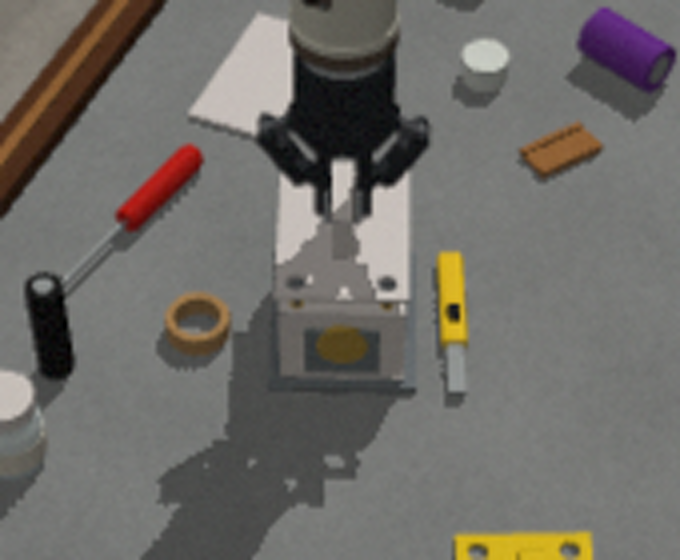

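View pics/t16.png

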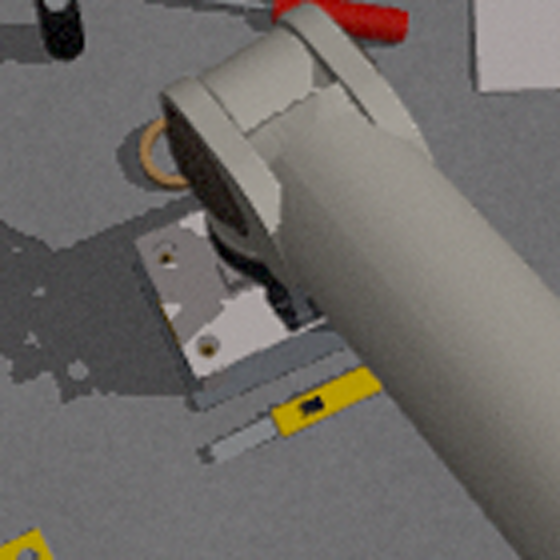

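```bash
python3 - <<'E'
from h import *
s=observe(); cmp(s,(351,150.5),(197.9,150.5),(340,143.3),(207,143.2))
# third hole & level: cover fitted from wrist depth
im,d=get_image('wrist'); P=cloud('wrist',d,s)
L=(P-s['tool_pos'])@T_of(s)[:3,:3]
m=np.zeros((420,560),bool); m[118:132,170:385]=1; m[165:300,180:225]=1; m[165:260,330:370]=1
q=P[m]; q=q[np.abs(q[:,2]-.115)<.012]; A=np.c_[q[:,:2],np.ones(len(q))]; c=np.linalg.lstsq(A,q[:,2],rcond=None)[0]
print(len(q),'top face z',q[:,2].mean(),'slope',c[:2], 'speed',np.abs(s['joint_vel']).max(), observe()['t'])
a=.3966;R=np.array([[np.cos(a),-np.sin(a)],[np.sin(a),np.cos(a)]])
p=[R@np.array(l)+[.5812,.006] for l in((.035,.057),(-.035,.057))]
for X in p: print('top-pix hole pred at z=.115',proj('top',np.r_[X,.115]),'thread',proj('top',np.r_[X,.09]))
E
python3 - <<'E'
import cv2
from h import *
im,d=get_image('top'); cv2.imwrite('pics/t17.png',cv2.resize(im[170:220,245:295,::-1],None,fx=11,fy=11,interpolation=2))
E
```

```text
hole spacing 0.07047814755814646 thread spacing 0.0705024778448087
thread-hole (mm, tool axes) [[-0.49 -0.37 25.36]
 [-0.52 -0.42 25.36]] holes in tool [[ 34.9 -55.   16.2]
 [-35.6 -55.1  16. ]]
12667 top face z 0.116389354783907 slope [ 0.00271766 -0.00065991] speed 0.0015846086883690193 17.7
top-pix hole pred at z=.115 [[260.8984125 182.825661 ]] thread [[261.06812152 184.62616848]]
top-pix hole pred at z=.115 [[271.41664777 206.06939382]] thread [[271.41211047 207.49416784]]
```

View pics/t17.png

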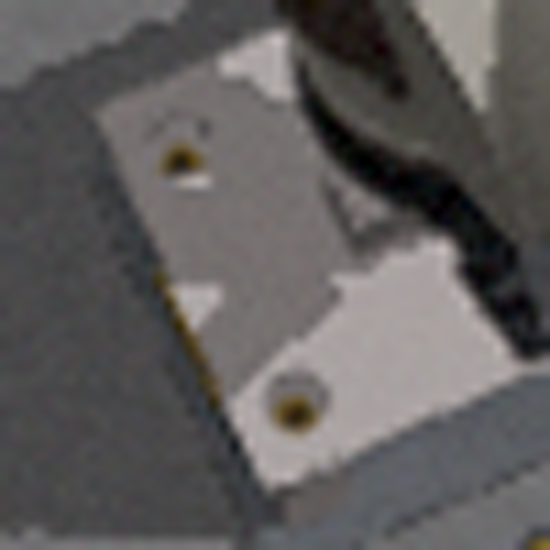

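```bash
python3 - <<'E'
from h import *
s=observe(); print(s['tool_pos'],s['finger_gap'],s['ft_force'],s['t'])
print(close_job())
E
```

```text
[0.58131556 0.00710618 0.1314413 ] 0.017038156504998115 [-0.01666166 -0.00831804 -0.81419002] 17.75
the job is handed in; nothing more can be done
None
```

The thick roller is lying in the gap between the two thin rollers, let go, and I handed the job in at about 17.8 s with the cover held hovering above the unit. No verdict was given, so what follows rests on my own measurements.

- **Roller:** after letting go, I measured its centre at (0.581, 0.006) m. That is within about 0.5 mm of the unit's centre and within 0.1° of parallel. Its highest measured point was about 83 mm against the expected 80 mm, within the cameras' depth noise. Once the cover was lowered over it I could no longer see it. The last view, with the cover higher up, still showed it in place.
- **Cover:** it is held by its rib with a finger opening of 17 mm.
    - **Position:** through the wrist camera, holes a and b are about 0.6–0.7 mm from their threads, and the top camera shows the brass bores inside both holes. I never saw hole c over its thread, because the gripper hid it. It follows from the other two holes and the matched yaw.
    - **Height and tilt:** the underside is about 20 mm above the cheek tops. The plate is level to about 0.003 rad and the arm was still.
- **Disagreements:** the wrist camera placed things about 1 mm off the top camera. The shift was the same for the unit and the cover, so it cancels out in the alignment.
- **Contacts:** I felt no knocks in the force readings, and nothing else on the table appeared to have moved.

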